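Push a cake of hard ground out of its loose-bottomed ring mould

TASK

A cake of hard etching ground sits on the loose base of its steel ring mould. Set that mould over the post of the push-out stand and lower it until the ring lies flat on the stand's wooden foot, so that the post pushes the base and its cake up out of the ring. Then take the cake with its base off the post from above, without dropping it, and set it flat and wholly on the square slate slab, leaving the empty ring round the post.

Things in the scene. Friction and masses are not known exactly. Their poses are not given: they have to be found in the camera images.
- mould: The steel ring mould that holds the cake: an upright ring of 64 mm outer and 56 mm inner diameter, 36 mm high, open at the top; at the bottom a 3 mm thick lip narrows the hole to 42 mm and carries the loose base. 180 g more or less. Origin: centre of its underside, z up along its axis. Stands on the table; a like ring without a cake, also standing about, is not wanted.
- cake: The dark brown cake of ground on its loose steel base, one rigid round piece: 51 mm diameter, 20 mm high (base 3 mm, cake 17 mm), about 90 g. Origin: centre of the base's underside, z up. At the start it lies loose in the mould on the lip, its underside 3 mm above the mould's underside and its top 13 mm below the ring's rim, with 2.5 mm of play all round; it cannot be gripped there.
- stand: The push-out stand, fixed to the table: a round wooden foot of 110 mm diameter, 10 mm thick, with one upright steel post of 26 mm diameter in its middle, rising 50 mm above the foot (post top 60 mm above the table). Origin: centre of the foot's underside, z up along the post. With the ring down on the foot, the cake's underside rests on the post 14 mm above the ring's rim.
- slab: Square dark grey slate slab, fixed, lying on the table: 140 x 140 mm, 15 mm thick. Origin: centre of its underside (its upper face is at z = +15 mm); x and y along its edges, z up.
Things that resemble listed ones, but are neither listed nor needed, are in the scene too. Of the things that look like the cake, take the one that is nearest to the robot's base at the start. What is shaped like the mould but blue is not meant.

How it is judged (in metres and radians):
On the way:
1. the ring is down on the stand's foot round the post, and the cake on its base stands level on the post, pushed up out of the ring (horizontal distance between mould and stand below 0.014 m and z of mould in the frame of stand below 0.016 m and angle between mould's own z axis and vertical below 0.12 rad and z of cake in the frame of mould above 0.044 m and horizontal distance between cake and stand below 0.02 m and angle between cake's own z axis and vertical below 0.17 rad), for 0.2 s.
At the end, for the whole second after the job is handed in: The cake on its base rests upright and flat (6 degrees) on top of the slate slab, centre within 50 mm of the slab's centre along each edge; the empty ring rests flat (7 degrees) on the stand's foot (within 6 mm) round the post, centre within 14 mm of its axis; both still (horizontal distance between mould and stand below 0.014 m and z of mould in the frame of stand below 0.016 m and angle between mould's own z axis and vertical below 0.12 rad and x of cake in the frame of slab between -0.05 and 0.05 m and y of cake in the frame of slab between -0.05 and 0.05 m and z of cake in the frame of slab between 0.011 and 0.019 m and angle between cake's own z axis and vertical below 0.1 rad and linear speed of each of cake, mould below 0.02 m/s); the robot touches nothing.
It fails at once if the cake, once out of the mould, is dropped (falls free of the fingers, faster than 0.65 m/s: about 20 mm of fall) (distance between cake and mould above 0.065 m and linear speed of cake above 0.65 m/s and contact force between the fingers and cake below 0.05 N).
It also fails if it takes over 58 s, if anything falls off the work surface, if the arm or the gripper's body presses on something with over 40 N, if the wrist force passes 120 N, or if a joint passes its speed limit or range.

ROBOT

A 6-joint arm with a two-finger parallel gripper is mounted at the origin on the work surface. World frame = base frame: x ahead of the robot, y to its left, z up, the work surface at z = 0. Lengths are in m, angles in degrees, forces in N, time in s.
With the tool pointing down it reaches from about 0.4 to 0.825 m from the base axis. Payload 7 kg.
Tool frame: the origin (TCP) lies between the finger pads; the fingertips stand 19 mm ahead of it and the grasp point (between the pads) is the TCP (r.tip_extent is the distance from the TCP to the fingertips, in m); z points along the fingers, y is the direction in which the jaws open and shut (so a half turn about z gives the same grasp; the last joint's range is limited). The gripper opens to 88 mm and grips with 3 to 60 N. Pads are 19 mm wide; open, the fingers measure 130 mm over their backs; the gripper's body (78 mm by 193 mm) begins 47 mm behind the grasp point.
Start: joints at [-53.68, 20.546, 0.682, 0, -70.136, -16.507], TCP at [0.229, -0.635, 0.246] pointing down, gripper open.
Joint ranges: [-176.03, 176.03], [-82.01, 121.73], [-58.28, 71.71], [-173.87, 95.51], [-174.79, -0.11], [-173.66, 173.66]. Speed limits (degrees/s): [136.94, 136.94, 172.46, 180, 180, 180].

INTERFACE

Orientations are given as [roll, pitch, yaw] about the fixed x, y, z axes, in that order (R = Rz(yaw) Ry(pitch) Rx(roll)).
In Python, from plant import r, capture, workorder, spotter gives the robot as it stands.
- The arm moves only by the tool step_arm, never from a script. Its argument "motion" is a list of rows, each a list of 5 numbers: the finger opening in m, from 0 to 0.0876, then the shift along the tool's x, y, z in m, then the turn about the tool's z in rad. In form: [[grip, dx, dy, dz, roll], ...]. A call has 1 to 5 rows; each row is the pose to reach, as a shift and turn from the pose commanded when the call began, along the tool's axes at that moment; what a row does not reach only later rows make up. A row lasts 1/8 s, in which the tool goes at most 62.5 mm and 10.7 degrees, less where a joint would pass 70% of its speed; a pose out of reach is approached as far as the arm can. A call with a gripper value outside its range is refused whole. The fingers move at their own pace and stop on an object; "newtons" is the grip in N (left out, the last holds). Time passes only in rows, so rows that repeat a pose let the fingers close. It gives the time, the measured TCP pose, the force and the opening at its end, in the units of the state.
- r.get_state(): the state, without advancing time (a new reading comes with each control period).
- capture(name): name is "scene" or "top" or "wrist"; returns a dict with "image" (480x640x3 uint8, red, green, blue), "z_map" (480x640 float32, m along the optical axis (not along the pixel's ray), 0 where there is no reading), "fx", "fy", "cx", "cy" (pixels), "pose" (4x4, takes a point from camera to world coordinates). Camera axes: x right, y down, z forward; pixel columns grow to the right and rows downward; lengths in m; the calibration is good to about 2 mm. A picture is of the moment at which its call begins.
- workorder.close_job(): hands the job in, once; it reports no verdict.
Trained networks look in the newest picture that a camera, given by its name, has taken for a name from the list of things; names that differ only in an ending like _2 or _b are one class to them, and where a whole thing is asked for, a point or a joint stands for the part that bears it (a point fixed in the world has none). Each returns a list of dicts, best first, with "p" (0 to 1); they miss things now and then, are a little off and sometimes report something else, mostly with a low value. They report only what shows in the picture. A call takes as long as a camera call. They do not tell look-alikes from the thing itself.
- spotter.regions_of(camera, label): "mask" (480x640 bool, what is visible of it).
- spotter.tip_of(camera, label): "location" ([x, y, z] in m, in world coordinates, good to about 4 mm: a listed point, or the origin of a listed thing).
The state is a dict: "time_s": time; "joints": joint angles; "qd": joint speeds; "joint_torque": joint torques, N m; "tcp_pos": TCP position; "eef_rot": TCP orientation; "contact_force": force on the tool from outside, world axes, zero at the start; "moment": the same for the moment, N m; "gripper_width": finger opening in m.
Only numpy, scipy, OpenCV 4.12 (cv2) and the standard library are available. Lean on these libraries where they do the work, as an engineer would, in place of code of your own. Each camera call takes 0.05 s, during which the arm holds its last target.

## Working session

There is one attempt and no reset: what is moved stays moved. The work goes in short steps, Python scripts to look and compute and a tool call to move; the robot and the scene stay as the last step left them, time stands still between calls to the robot, and variables do not carry over. Pictures are saved under pics/ and viewed, and the job is handed in when it is done.

Besides the shell and the picture viewer there is one more tool, called after ">>>" as name(argument=value, ...) on one line, values as JSON. step_arm: Moves the arm, as the interface text tells. Its arguments: {"type":"object","properties":{"motion":{"type":"array","items":{"type":"array","items":{"type":"number"}}},"newtons":{"type":"number"}},"required":["motion"]}

```bash
mkdir -p pics; ls
cat > h.py <<'E'
import numpy as np, cv2
from plant import r, capture, workorder, spotter
def snap(cam,fn):
    c=capture(cam); cv2.imwrite('pics/'+fn,cv2.cvtColor(c['image'],cv2.COLOR_RGB2BGR)); return c
def cloud(c,mask=None):
    z=c['z_map']; v,u=np.nonzero((z>0)&(mask if mask is not None else True)); d=z[v,u]
    p=np.stack([(u-c['cx'])/c['fx']*d,(v-c['cy'])/c['fy']*d,d],1)
    return p@c['pose'][:3,:3].T+c['pose'][:3,3],u,v
E
python3 - <<'E'
from h import *
for cam in ['top','scene']:
    c=snap(cam,cam+'0.png'); print(c['pose'].round(3).tolist(),c['fx'])
    for l in ['mould','cake','stand','slab']:
        for d in spotter.tip_of(cam,l): print(cam,l,round(d['p'],2),np.round(d['location'],3))
        if cam=='top':
          for d in spotter.regions_of(cam,l):
            v,u=np.nonzero(d['mask']); print('  reg',round(d['p'],2),u.mean().round(),v.mean().round(),len(u))
print(r.get_state())
E
```

```text
pics
[[0.013, -0.998, 0.067, 0.505], [-1.0, -0.012, 0.019, 0.038], [-0.018, -0.067, -0.998, 1.025], [0.0, 0.0, 0.0, 1.0]] 466.6232323773138
top mould 0.67 [0.457 0.318 0.003]
top mould 0.64 [0.515 0.192 0.001]
  reg 0.9 194.0 291.0 428
  reg 0.6 253.0 266.0 473
  reg 0.56 493.0 289.0 4422
  reg 0.19 394.0 223.0 1942
top cake 0.88 [ 0.473  0.441 -0.003]
top cake 0.76 [ 0.46   0.323 -0.001]
top cake 0.63 [0.571 0.365 0.007]
  reg 0.92 194.0 291.0 393
  reg 0.61 178.0 242.0 478
  reg 0.6 140.0 283.0 469
top stand 0.65 [ 0.61  -0.107  0.001]
  reg 0.82 394.0 223.0 1941
  reg 0.73 493.0 289.0 4422
[[-0.452, 0.5, -0.738, 1.211], [0.892, 0.233, -0.388, 0.391], [-0.022, -0.834, -0.551, 0.527], [0.0, 0.0, 0.0, 1.0]] 443.6775914359634
scene mould 0.77 [ 0.515  0.194 -0.003]
scene mould 0.62 [ 0.461  0.324 -0.001]
scene cake 0.94 [0.479 0.44  0.001]
scene cake 0.78 [ 0.566  0.361 -0.001]
scene cake 0.52 [0.456 0.325 0.002]
scene stand 0.91 [ 0.612 -0.108 -0.002]
scene slab 0.92 [ 0.473 -0.321 -0.003]
{'time_s': 0.7, 'joints': array([-5.36805352e+01,  2.05461164e+01,  6.83136736e-01, -5.22238312e-04,
       -7.01357253e+01, -1.65050783e+01]), 'qd': array([ 0.03513601, -0.09280362, -0.10791964,  0.02553688, -0.03190295,
        0.04028488]), 'joint_torque': array([ 9.04260560e-04, -5.82163811e+01,  2.93251938e+01,  7.00125307e+00,
        1.24720859e-02, -2.04933457e-05]), 'tcp_pos': array([ 0.22877152, -0.63503737,  0.24557132]), 'eef_rot': array([-1.79998898e+02,  8.38857072e-04, -1.60185791e+02]), 'contact_force': array([ 0.08539659,  0.00103288, -0.35040387]), 'moment': array([ 0.04830254, -0.00232493,  0.00639505]), 'gripper_width': 0.08782808551551828}
```

View pics/top0.png

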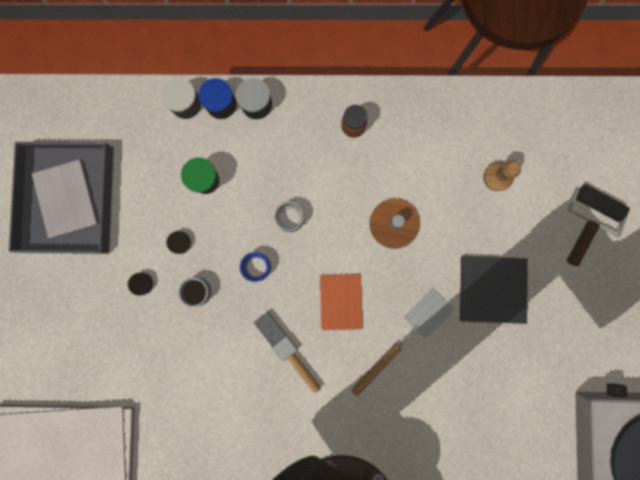

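View pics/scene0.png

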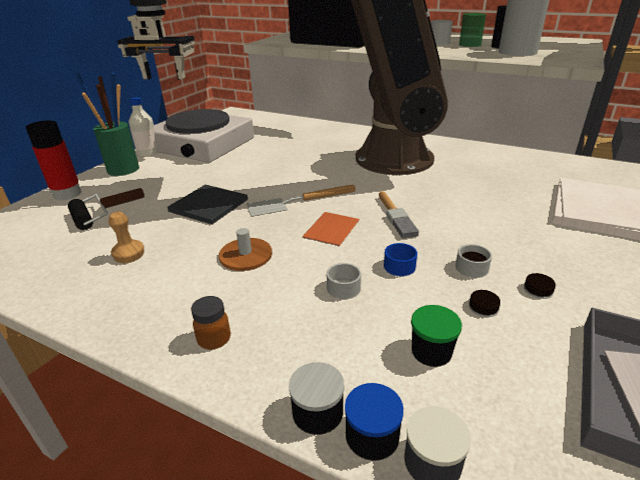

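Top view: the wanted mould with cake is at about (194,291). The blue ring is at (255,266), the empty ring at (290,216), the stand at (394,223) and the slab at (493,289). The mould's cake is nearer the base than the loose cakes. Next I refine the positions from depth.

```bash
cat >> h.py <<'E'
def circ(P):
    A=np.c_[2*P[:,:2],np.ones(len(P))]; s=np.linalg.lstsq(A,(P[:,:2]**2).sum(1),rcond=None)[0]
    return s[:2],np.sqrt(s[2]+s[0]**2+s[1]**2)
def rel(target,yaw=None):
    s=r.get_state(); from scipy.spatial.transform import Rotation as R
    M=R.from_euler('xyz',s['eef_rot'],degrees=True)
    d=M.inv().apply(np.array(target)-s['tcp_pos']); return d.round(4), s['eef_rot'].round(2)
E
python3 - <<'E'
from h import *
for cam in ['top','scene']:
    c=capture(cam); P,u,v=cloud(c)
    def near(x,y,rad,z0,z1):
        m=(np.hypot(P[:,0]-x,P[:,1]-y)<rad)&(P[:,2]>z0)&(P[:,2]<z1); return P[m]
    for n,(x,y,rad,z0,z1) in dict(table=(.40,.2,.05,-.02,.02),mould=(.459,.322,.05,.028,.05),cake=(.459,.322,.03,.012,.028),foot=(.611,-.107,.07,.006,.02),post=(.611,-.107,.03,.05,.07),slab=(.473,-.321,.12,.010,.03)).items():
        Q=near(x,y,rad,z0,z1)
        if len(Q)<5: print(cam,n,len(Q)); continue
        h=cv2.minEnclosingCircle(Q[:,:2].astype(np.float32))
        print(cam,n,len(Q),'mean',Q.mean(0).round(4),'medz',np.median(Q[:,2]).round(4),'mec',np.round(h[0],4),round(h[1],4))
        if n=='slab': print(cv2.minAreaRect(Q[:,:2].astype(np.float32)*1000))
for t in [(.45,-.40,.24),(.50,-.1,.24),(.459,.322,.16)]: print(rel(t))
E
```

```text
top table 1586 mean [0.4008 0.2012 0.0038] medz 0.0015 mec [0.4 0.2] 0.05
top mould 221 mean [0.4612 0.3224 0.0354] medz 0.0361 mec [0.461 0.322] 0.0321
top cake 487 mean [0.4597 0.3243 0.0232] medz 0.0237 mec [0.4594 0.3218] 0.03
top foot 1821 mean [ 0.6145 -0.1069  0.0111] medz 0.011 mec [ 0.6146 -0.1131] 0.0604
top post 128 mean [ 0.6143 -0.1068  0.0602] medz 0.0607 mec [ 0.6147 -0.1073] 0.0129
top slab 4326 mean [ 0.4741 -0.3189  0.016 ] medz 0.016 mec [ 0.4749 -0.308 ] 0.1055
((474.8382568359375, -297.61712646484375), (185.36053466796875, 140.14903259277344), 88.68355560302734)
scene table 951 mean [0.4015 0.199  0.0032] medz -0.0004 mec [0.3999 0.2   ] 0.05
scene mould 305 mean [0.4634 0.3234 0.0327] medz 0.0332 mec [0.4615 0.3222] 0.0341
scene cake 293 mean [0.4478 0.3218 0.0226] medz 0.0223 mec [0.4538 0.3218] 0.0274
scene foot 1147 mean [ 0.6222 -0.1018  0.0094] medz 0.0092 mec [ 0.615  -0.1068] 0.0566
scene post 113 mean [ 0.6172 -0.1048  0.0572] medz 0.0584 mec [ 0.6141 -0.1074] 0.0146
scene slab 1564 mean [ 0.4799 -0.3151  0.014 ] medz 0.014 mec [ 0.4758 -0.3173] 0.0967
((473.89306640625, -318.7802734375), (143.5881805419922, 144.43490600585938), 88.55237579345703)
(array([-0.2878,  0.1461,  0.0056]), array([-180.  ,    0.  , -160.19]))
(array([-0.4365,  0.4114,  0.0056]), array([-180.  ,    0.  , -160.19]))
(array([-0.541 ,  0.8224,  0.0856]), array([-180.  ,    0.  , -160.19]))
```

>>> step_arm(motion=[[0.0876,-0.06,0.03,0,0],[0.0876,-0.115,0.058,0,0],[0.0876,-0.17,0.086,0,0],[0.0876,-0.226,0.115,0,0],[0.0876,-0.28,0.143,0,0]])

```text
time_s: 1.42
tcp_pos: [0.4436, -0.4054, 0.2459]
eef_rot: [-180.0, 0.0, -160.2]
contact_force: [0.9, -0.7, 0.1]
gripper_width: 0.0871
```

>>> step_arm(motion=[[0.0876,-0.03,0.052,0,0],[0.0876,-0.06,0.105,0,0],[0.0876,-0.09,0.157,0,0],[0.0876,-0.12,0.21,0,0],[0.0876,-0.15,0.262,0,0]])

```text
time_s: 2.05
tcp_pos: [0.4948, -0.1077, 0.246]
eef_rot: [-180.0, 0.1, -160.2]
contact_force: [1.9, 0.7, -0.3]
gripper_width: 0.0875
```

>>> step_arm(motion=[[0.0876,-0.015,0.057,0.01,0],[0.0876,-0.03,0.114,0.02,0],[0.0876,-0.045,0.171,0.03,0],[0.0876,-0.06,0.228,0.03,0],[0.0876,-0.075,0.285,0.03,0]])

```text
time_s: 2.68
tcp_pos: [0.4682, 0.1859, 0.2159]
eef_rot: [180.0, 0.1, -160.2]
contact_force: [0.9, 0.3, 0.4]
gripper_width: 0.0876
```

Run:
```python
from h import *
print(rel((.461,.322,.14)),r.get_state()['tcp_pos'],r.get_state()['joints'])
```

```text
(array([-0.0393,  0.1305,  0.076 ]), array([ 1.7999e+02,  5.0000e-02, -1.6016e+02])) [0.46824952 0.1858867  0.21594882] [ 4.40382072e+01  5.61047005e+00 -2.30801394e+01  1.24550065e-02
 -6.12593333e+01 -1.14208270e+02]
```

>>> step_arm(motion=[[0.0876,-0.014,0.045,0.025,0],[0.0876,-0.028,0.09,0.05,0],[0.0876,-0.038,0.127,0.07,0],[0.0876,-0.038,0.127,0.07,0],[0.0876,-0.038,0.127,0.07,0]])

```text
time_s: 3.3
tcp_pos: [0.4613, 0.3162, 0.1456]
eef_rot: [-180.0, -0.0, -160.2]
contact_force: [-0.6, 0.5, 0.8]
gripper_width: 0.0878
```

Run:
```python
from h import *
c=snap('wrist','w1.png'); P,u,v=cloud(c)
s=r.get_state(); print(s['tcp_pos'],s['joints'])
for z0,z1 in[(.031,.042),(.018,.028)]:
  m=(np.hypot(P[:,0]-.461,P[:,1]-.322)<.045)&(P[:,2]>z0)&(P[:,2]<z1); Q=P[m]
  if len(Q): print(len(Q),Q.mean(0),np.median(Q[:,2]),cv2.minEnclosingCircle(Q[:,:2].astype(np.float32)))
for d in spotter.tip_of('wrist','mould'): print(d)
print(rel((.461,.322,.14)))
```

```text
[0.46154369 0.31590643 0.14596065] [ 5.44479185e+01  1.46909136e+01 -2.18066495e+01  4.88360501e-03
 -5.34831738e+01 -1.24648520e+02]
1718 [0.45864855 0.32158179 0.03597766] 0.0363509016916746 ((0.45886799693107605, 0.3214517831802368), 0.03214104101061821)
4048 [0.45859612 0.32210707 0.02356132] 0.0236516767641059 ((0.456740140914917, 0.3207685053348541), 0.0310386773198843)
{'location': [0.5172, 0.1935, 0.0026], 'p': 0.82}
(array([-0.0015,  0.0061,  0.0062]), array([ 1.7997e+02,  5.0000e-02, -1.6022e+02]))
```

View pics/w1.png

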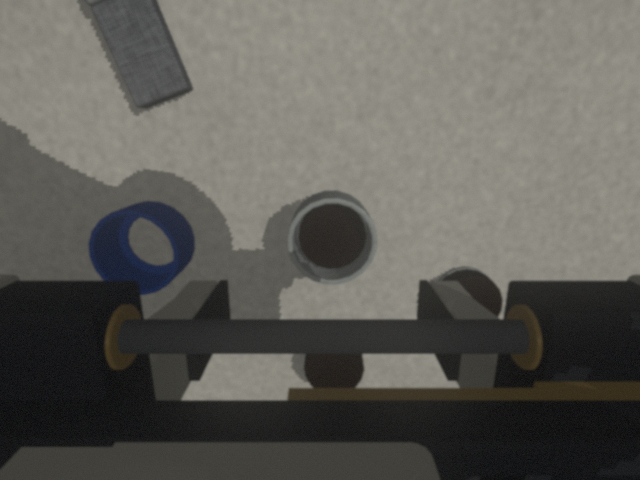

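Wrist view: the ring with the brown cake is at (332,240). The fingers clear its neighbours, so I descend.

>>> step_arm(motion=[[0.0876,-0.001,0.006,0.02,0],[0.0876,-0.001,0.006,0.05,0],[0.0876,-0.001,0.006,0.08,0],[0.0876,-0.001,0.006,0.102,0],[0.0876,-0.001,0.006,0.117,0]])

```text
time_s: 4.03
tcp_pos: [0.4607, 0.3215, 0.0284]
eef_rot: [180.0, 0.0, -160.2]
contact_force: [0.2, 0.5, 0.6]
gripper_width: 0.0877
```

>>> step_arm(motion=[[0.0876,0,0,0,0],[0.066,0,0,0,0],[0.06,0,0,0,0],[0.06,0,0,0,0],[0.06,0,0,0,0]], newtons=30)

```text
time_s: 4.65
tcp_pos: [0.4606, 0.3226, 0.0293]
eef_rot: [180.0, 0.1, -160.2]
contact_force: [-1.8, -0.6, 5.3]
gripper_width: 0.0638
```

>>> step_arm(motion=[[0.06,0,0,-0.01,0],[0.06,0,0,-0.035,0],[0.06,0,0,-0.065,0],[0.06,0,0,-0.09,0],[0.06,0,0,-0.105,0]])

```text
time_s: 5.28
tcp_pos: [0.4603, 0.3224, 0.135]
eef_rot: [180.0, 0.0, -160.2]
contact_force: [0.2, -0.3, -3.3]
gripper_width: 0.0637
```

Run:
```python
from h import *
s=r.get_state();print(s['tcp_pos'],s['gripper_width'],s['contact_force'])
print(rel((.6143,-.107,.135)))
c=snap('wrist','w2.png'); P,u,v=cloud(c)
z=s['tcp_pos'][2]
m=(np.hypot(P[:,0]-.461,P[:,1]-.322)<.045)&(P[:,2]>z)&(P[:,2]<z+.02); Q=P[m]
if len(Q): print(len(Q),Q.mean(0),np.median(Q[:,2]),cv2.minEnclosingCircle(Q[:,:2].astype(np.float32)))
```

```text
[0.46029682 0.32236647 0.13495128] 0.06365524398133408 [ 0.17221183 -0.31615733 -3.31982466]
(array([ 6.000e-04, -4.561e-01, -4.000e-04]), array([ 1.7995e+02,  5.0000e-02, -1.6019e+02]))
6839 [0.45604301 0.32036577 0.14192169] 0.1419241342446659 ((0.45006775856018066, 0.31814834475517273), 0.04352773725986481)
```

View pics/w2.png

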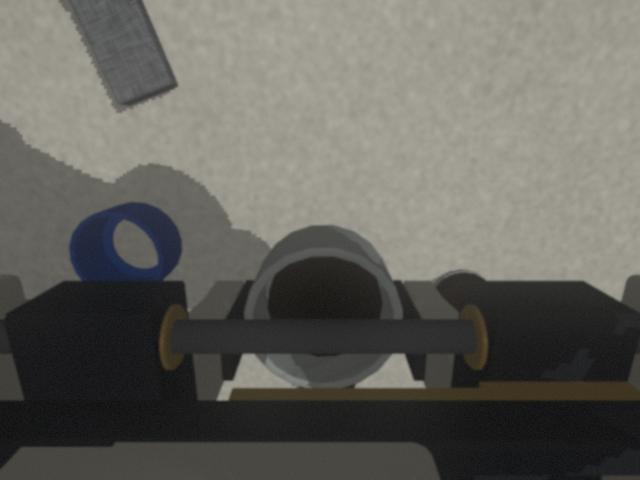

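The ring is held at a 63.7 mm opening with the cake inside, at about (330,300). I carry it straight along tool −y to the stand.

>>> step_arm(motion=[[0.06,0,-0.03,0,0],[0.06,0,-0.075,0,0],[0.06,0,-0.12,0,0],[0.06,0,-0.165,0,0],[0.06,0,-0.21,0,0]])

```text
time_s: 5.95
tcp_pos: [0.5313, 0.1231, 0.1327]
eef_rot: [-180.0, -0.1, -160.2]
contact_force: [0.4, 0.2, -2.9]
gripper_width: 0.0639
```

>>> step_arm(motion=[[0.06,0,-0.05,0,0],[0.06,0,-0.1,0,0],[0.06,0,-0.15,0,0],[0.06,0,-0.2,0,0],[0.06,0,-0.235,0,0]])

```text
time_s: 6.58
tcp_pos: [0.6109, -0.0985, 0.1323]
eef_rot: [180.0, -0.1, -160.3]
contact_force: [0.1, 0.8, -3.8]
gripper_width: 0.0638
```

>>> step_arm(motion=[[0.06,0,-0.008,0,0],[0.06,0,-0.01,0,0],[0.06,0,-0.01,0,0],[0.06,0,-0.01,0,0]])

```text
time_s: 7.08
tcp_pos: [0.6144, -0.1049, 0.1336]
eef_rot: [180.0, 0.0, -160.1]
contact_force: [-0.1, 0.2, -3.7]
gripper_width: 0.0639
```

Run:
```python
from h import *
s=r.get_state();print(s['tcp_pos'],s['gripper_width'],s['contact_force'])
print(rel((.6143,-.107,.135)))
z=s['tcp_pos'][2]
for cam in ['top','scene','wrist']:
  c=snap(cam,cam+'3.png'); P,u,v=cloud(c)
  for d in spotter.regions_of(cam,'mould')+spotter.regions_of(cam,'cake'):
    Q,uu,vv=cloud(c,d['mask'])
    if len(Q) and np.hypot(*(np.median(Q[:,:2],0)-s['tcp_pos'][:2]))<.06: print(cam,round(d['p'],2),len(Q),Q.mean(0).round(4),np.percentile(Q,[3,97],axis=0).round(4).tolist(),uu.mean(),vv.mean())
```

```text
[ 0.61437533 -0.1048612   0.13364788] 0.06385978316949495 [-0.08479945  0.22336633 -3.7116449 ]
(array([ 0.0008, -0.002 , -0.0014]), array([ 179.99,    0.  , -160.12]))
scene 0.61 120 [ 0.6082 -0.1108  0.1273] [[0.5935, -0.1271, 0.1253], [0.6415, -0.0943, 0.1393]] 238.59166666666667 199.2
scene 0.61 1558 [ 0.6232 -0.1006  0.0149] [[0.5682, -0.1536, 0.0011], [0.6669, -0.0555, 0.0589]] 245.32413350449295 252.2849807445443
wrist 0.75 8266 [ 0.6097 -0.1067  0.1331] [[0.5814, -0.1355, 0.1108], [0.6412, -0.079, 0.1418]] 324.8588192596177 304.9090249213646
wrist 0.72 6152 [ 0.6057 -0.1094  0.128 ] [[0.5909, -0.1296, 0.1268], [0.6215, -0.0872, 0.1292]] 322.27844603381016 290.77909622886864
```

View pics/scene3.png

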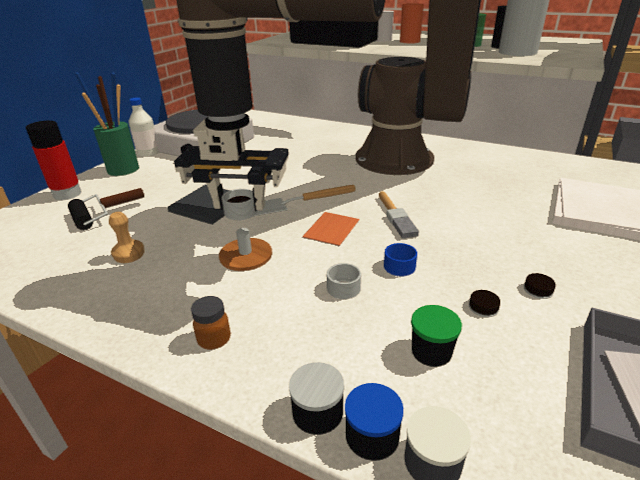

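View pics/wrist3.png

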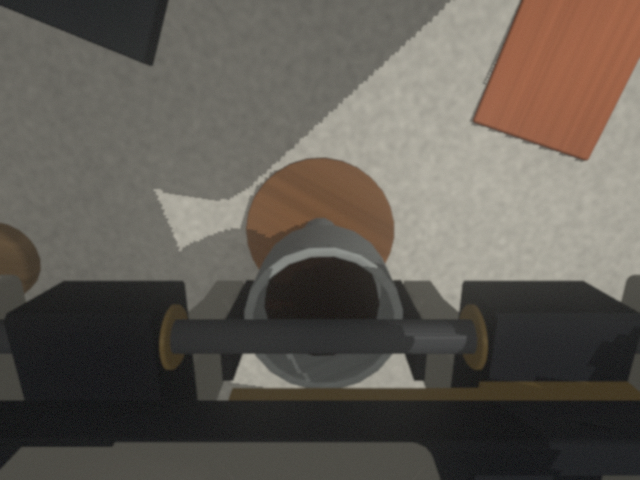

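Wrist view: the ring with the cake at (325,300) lies over the round foot at (320,225), and the scene view agrees. I lower it over the post.

>>> step_arm(motion=[[0.06,0.001,-0.002,0.01,0],[0.06,0.001,-0.002,0.025,0],[0.06,0.001,-0.002,0.035,0],[0.06,0.001,-0.002,0.042,0],[0.06,0.001,-0.002,0.047,0]])

```text
time_s: 8.15
tcp_pos: [0.6142, -0.1081, 0.0859]
eef_rot: [180.0, -0.0, -160.2]
contact_force: [0.3, -0.3, -2.6]
gripper_width: 0.0637
```

>>> step_arm(motion=[[0.06,0,0,0.006,0],[0.06,0,0,0.012,0],[0.06,0,0,0.018,0],[0.06,0,0,0.024,0],[0.06,0,0,0.028,0]])

```text
time_s: 8.78
tcp_pos: [0.6141, -0.108, 0.0581]
eef_rot: [180.0, -0.0, -160.2]
contact_force: [-0.2, 0.7, -2.4]
gripper_width: 0.064
```

Run:
```python
from h import *
s=r.get_state();print(s['tcp_pos'],s['gripper_width'],s['contact_force'])
c=snap('scene','s4.png'); cv2.imwrite('pics/s4c.png',cv2.resize(cv2.cvtColor(c['image'][150:300,150:350],cv2.COLOR_RGB2BGR),None,fx=3,fy=3))
c=snap('wrist','w4.png')
```

```text
[ 0.61414467 -0.10803326  0.05808806] 0.06402271055091951 [-0.23139346  0.68538136 -2.43105876]
```

View pics/s4c.png

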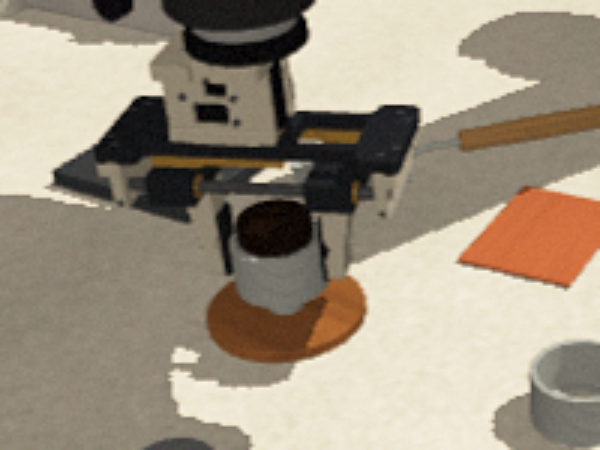

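View pics/w4.png

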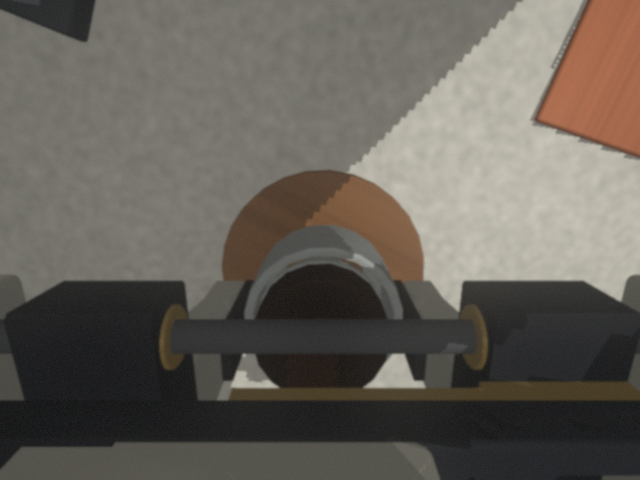

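The cake is rising level above the rim, at about (275,228) in the crop. I continue to the foot.

>>> step_arm(motion=[[0.06,0,0,0.005,0],[0.06,0,0,0.01,0],[0.06,0,0,0.014,0],[0.06,0,0,0.0165,0],[0.06,0,0,0.0175,0]])

```text
time_s: 9.5
tcp_pos: [0.6142, -0.1081, 0.0408]
eef_rot: [180.0, -0.0, -160.2]
contact_force: [-0.1, -0.2, -2.3]
gripper_width: 0.0638
```

>>> step_arm(motion=[[0.06,0,0,0.0015,0],[0.06,0,0,0.0015,0]])

```text
time_s: 9.75
tcp_pos: [0.6143, -0.108, 0.0395]
eef_rot: [180.0, -0.0, -160.2]
contact_force: [-0.0, 0.2, -1.8]
gripper_width: 0.0636
```

Run:
```python
from h import *
s=r.get_state();print(s['tcp_pos'],s['gripper_width'],s['contact_force'])
c=snap('scene','s5.png'); cv2.imwrite('pics/s5c.png',cv2.resize(cv2.cvtColor(c['image'][150:300,150:350],cv2.COLOR_RGB2BGR),None,fx=3,fy=3))
c=snap('wrist','w5.png');P,u,v=cloud(c)
m=(np.hypot(P[:,0]-.614,P[:,1]+.107)<.045)&(P[:,2]>.07)&(P[:,2]<.084); Q=P[m]
print(len(Q),Q.mean(0),np.percentile(Q,[2,98],axis=0))
```

```text
[ 0.61427333 -0.10804442  0.03953063] 0.06363640684417281 [-0.03663763  0.2016591  -1.77040772]
9459 [ 0.60541282 -0.11262803  0.07936101] [[ 0.58738229 -0.14283549  0.07090523]
 [ 0.63004021 -0.07457972  0.08226261]]
```

View pics/s5c.png

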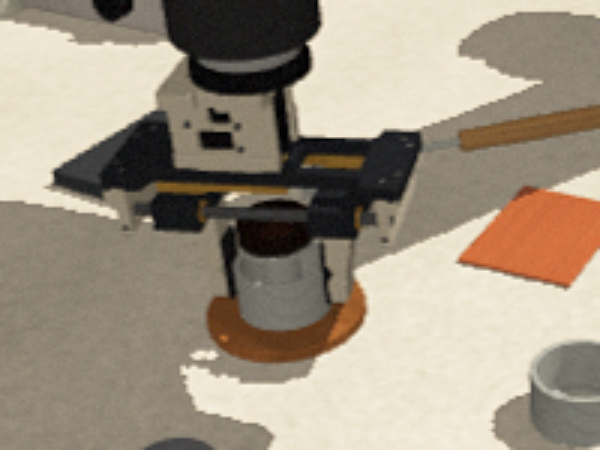

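View pics/w5.png

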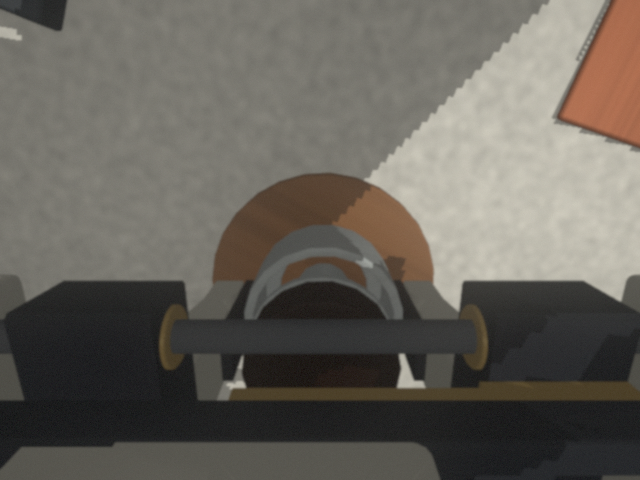

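The ring is hanging about at the foot, with its weight still on the wrist. One more millimetre, then release.

>>> step_arm(motion=[[0.06,0,0,0.0008,0],[0.06,0,0,0.0008,0]])

```text
time_s: 10.1
tcp_pos: [0.6144, -0.1081, 0.0393]
eef_rot: [-180.0, 0.0, -160.2]
contact_force: [-1.3, -0.2, 3.1]
gripper_width: 0.0639
```

>>> step_arm(motion=[[0.068,0,0,0,0],[0.078,0,0,0,0],[0.0876,0,0,0,0],[0.0876,0,0,0,0]])

```text
time_s: 10.6
tcp_pos: [0.6143, -0.1081, 0.0387]
eef_rot: [-180.0, -0.0, -160.2]
contact_force: [-0.3, -0.1, 0.2]
gripper_width: 0.0869
```

>>> step_arm(motion=[[0.0876,0,0,-0.01,0],[0.0876,0,0,-0.03,0],[0.0876,0,0,-0.06,0],[0.0876,0,0,-0.09,0],[0.0876,0,0,-0.11,0]])

```text
time_s: 11.22
tcp_pos: [0.6149, -0.1081, 0.1512]
eef_rot: [-180.0, 0.1, -160.2]
contact_force: [0.4, -0.6, -0.4]
gripper_width: 0.0874
```

>>> step_arm(motion=[[0.0876,0.045,0,-0.03,0],[0.0876,0.09,0,-0.03,0],[0.0876,0.09,0,-0.03,0],[0.0876,0.09,0,-0.03,0]])

```text
time_s: 11.72
tcp_pos: [0.5301, -0.1386, 0.1798]
eef_rot: [-180.0, 0.1, -160.2]
contact_force: [-0.6, -0.1, 0.2]
gripper_width: 0.0878
```

Run:
```python
from h import *
s=r.get_state();print(s['tcp_pos'],s['gripper_width'],s['contact_force'])
for cam in ['scene','top','wrist']:
  c=snap(cam,cam+'6.png');P,u,v=cloud(c)
  if cam=='scene':cv2.imwrite('pics/s6c.png',cv2.resize(cv2.cvtColor(c['image'][150:300,150:350],cv2.COLOR_RGB2BGR),None,fx=3,fy=3))
  for n,z0,z1 in [('cake',.074,.086),('rim',.04,.05),('foot',.006,.014)]:
    m=(np.hypot(P[:,0]-.614,P[:,1]+.107)<.06)&(P[:,2]>z0)&(P[:,2]<z1); Q=P[m]
    if len(Q)>20:
      A=np.c_[Q[:,:2]-Q[:,:2].mean(0),np.ones(len(Q))]
      print(cam,n,len(Q),np.round(cv2.minEnclosingCircle(Q[:,:2].astype(np.float32))[0],4),cv2.minEnclosingCircle(Q[:,:2].astype(np.float32))[1],np.linalg.lstsq(A,Q[:,2],rcond=None)[0].round(3))
```

```text
[ 0.53009249 -0.13862483  0.17977302] 0.08780153779131436 [-0.59677185 -0.12382069  0.19876325]
scene cake 299 [ 0.615  -0.1081] 0.026100123301148415 [-0.033 -0.019  0.079]
scene rim 193 [ 0.6155 -0.1058] 0.03271656855940819 [-0.015 -0.008  0.044]
scene foot 730 [ 0.6156 -0.1057] 0.05594835430383682 [-0.001 -0.003  0.009]
top cake 91 [ 0.6275 -0.1078] 0.021023012697696686 [-0.138 -0.009  0.081]
top rim 40 [ 0.637  -0.0992] 0.021903082728385925 [-0.046  0.016  0.047]
top foot 377 [ 0.6386 -0.1064] 0.04892309755086899 [0.003 0.001 0.011]
wrist cake 1811 [ 0.6121 -0.1096] 0.025009023025631905 [-0.     0.     0.081]
wrist rim 529 [ 0.599  -0.1137] 0.028583237901329994 [0.074 0.026 0.045]
wrist foot 4197 [ 0.6124 -0.1091] 0.05508554354310036 [0.009 0.004 0.011]
```

View pics/s6c.png

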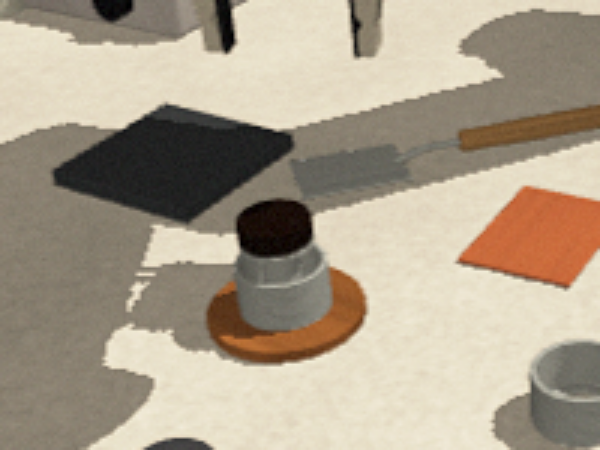

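View pics/wrist6.png

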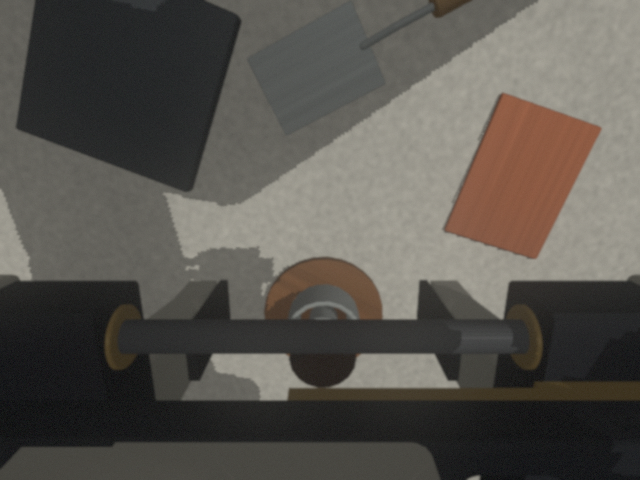

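Scene crop: the ring sits flat on the foot and the cake stands level on the post at (275,228). The cake's centre is at about (0.614,-0.108) and its top at 0.080. Now I grip it from above.

>>> step_arm(motion=[[0.0876,-0.045,0,0,0],[0.0876,-0.09,0,0,0],[0.0876,-0.09,0,0.02,0],[0.0876,-0.09,0,0.045,0],[0.0876,-0.09,0,0.06,0]])

```text
time_s: 12.5
tcp_pos: [0.6141, -0.1077, 0.1167]
eef_rot: [180.0, -0.1, -160.2]
contact_force: [0.1, 0.3, -0.8]
gripper_width: 0.0877
```

Run:
```python
from h import *
print(rel((.6140,-.108,.081)), r.get_state()['tcp_pos'])
```

```text
(array([ 0.0001, -0.0002,  0.0357]), array([ 1.7996e+02, -1.4000e-01, -1.6017e+02])) [ 0.6141194  -0.10773866  0.11673517]
```

>>> step_arm(motion=[[0.0876,0,0,0.012,0],[0.0876,0,0,0.024,0],[0.0876,0,0,0.034,0],[0.0876,0,0,0.034,0],[0.0876,0,0,0.034,0]])

```text
time_s: 13.12
tcp_pos: [0.6146, -0.1081, 0.0852]
eef_rot: [-180.0, 0.0, -160.2]
contact_force: [-0.0, 0.6, 0.0]
gripper_width: 0.0878
```

>>> step_arm(motion=[[0.0876,0,0,0.004,0],[0.07,0,0,0.004,0],[0.058,0,0,0.004,0],[0.054,0,0,0.004,0],[0.048,0,0,0.004,0]], newtons=15)

```text
time_s: 13.75
tcp_pos: [0.6143, -0.108, 0.0808]
eef_rot: [-180.0, 0.0, -160.2]
contact_force: [0.0, 0.4, 0.5]
gripper_width: 0.0532
```

>>> step_arm(motion=[[0.045,0,0,0,0],[0.045,0,0,0,0],[0.045,0,0,0,0]], newtons=25)

```text
time_s: 14.12
tcp_pos: [0.6143, -0.1081, 0.0808]
eef_rot: [-180.0, 0.0, -160.2]
contact_force: [0.8, 0.2, 1.4]
gripper_width: 0.0502
```

>>> step_arm(motion=[[0.045,0,0,-0.003,0],[0.045,0,0,-0.008,0],[0.045,0,0,-0.015,0],[0.045,0,0,-0.025,0],[0.045,0,0,-0.03,0]])

```text
time_s: 14.75
tcp_pos: [0.6147, -0.1081, 0.1119]
eef_rot: [-180.0, 0.1, -160.2]
contact_force: [-0.3, 1.0, -0.8]
gripper_width: 0.05
```

Run:
```python
from h import *
s=r.get_state();print(s['tcp_pos'],s['gripper_width'],s['contact_force'])
c=snap('scene','s7.png');cv2.imwrite('pics/s7c.png',cv2.resize(cv2.cvtColor(c['image'][150:300,150:350],cv2.COLOR_RGB2BGR),None,fx=4,fy=4))
print(rel((.474,-.319,.11)))
```

```text
[ 0.61473322 -0.10805378  0.11194358] 0.04997777843989321 [-0.2911366   1.04756946 -0.78377728]
(array([ 0.2041, -0.1507,  0.0021]), array([-1.7997e+02,  1.0000e-01, -1.6018e+02]))
```

View pics/s7c.png

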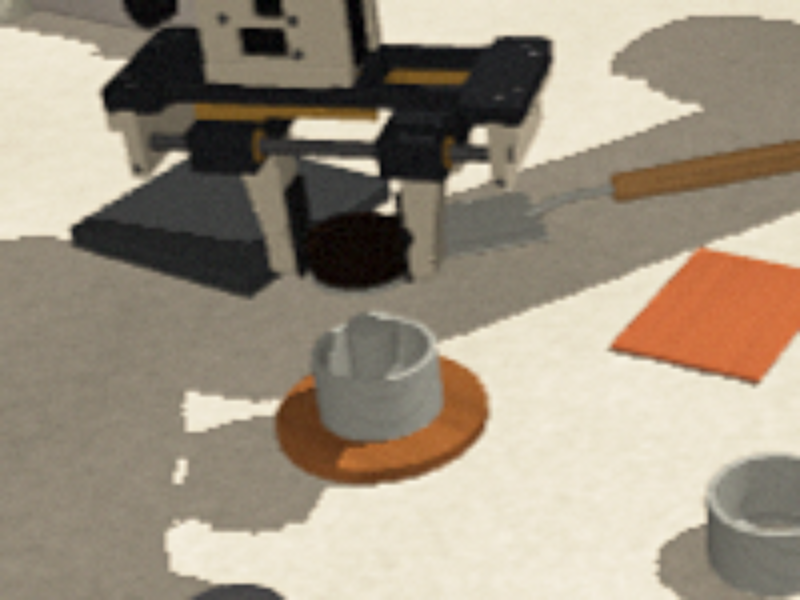

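The cake is held level at (358,248) in the crop, and the empty ring stays round the post. I carry it to the slab.

>>> step_arm(motion=[[0.045,0.02,-0.015,0,0],[0.045,0.055,-0.04,0,0],[0.045,0.09,-0.067,0,0],[0.045,0.125,-0.092,0,0],[0.045,0.155,-0.115,0,0]])

```text
time_s: 15.42
tcp_pos: [0.5054, -0.2704, 0.1106]
eef_rot: [180.0, -0.0, -160.2]
contact_force: [0.8, 0.0, 0.4]
gripper_width: 0.0504
```

>>> step_arm(motion=[[0.045,0.025,-0.018,0,0],[0.045,0.044,-0.032,0,0],[0.045,0.049,-0.036,0,0],[0.045,0.049,-0.036,0,0],[0.045,0.049,-0.036,0,0]])

```text
time_s: 16.05
tcp_pos: [0.4737, -0.3189, 0.1107]
eef_rot: [180.0, 0.0, -160.2]
contact_force: [-0.1, 0.5, -0.4]
gripper_width: 0.0508
```

Run:
```python
from h import *
s=r.get_state();print(s['tcp_pos'],s['gripper_width'],s['contact_force'])
print(rel((.474,-.319,.037)))
c=snap('wrist','w8.png')
c=snap('scene','s8.png');cv2.imwrite('pics/s8c.png',cv2.resize(cv2.cvtColor(c['image'][100:250,120:320],cv2.COLOR_RGB2BGR),None,fx=4,fy=4))
```

```text
[ 0.47374996 -0.318919    0.11072251] 0.05075455626069195 [-0.14043133  0.45021622 -0.37643938]
(array([-0.0002, -0.0002,  0.0737]), array([ 180.  ,    0.  , -160.16]))
```

View pics/s8c.png

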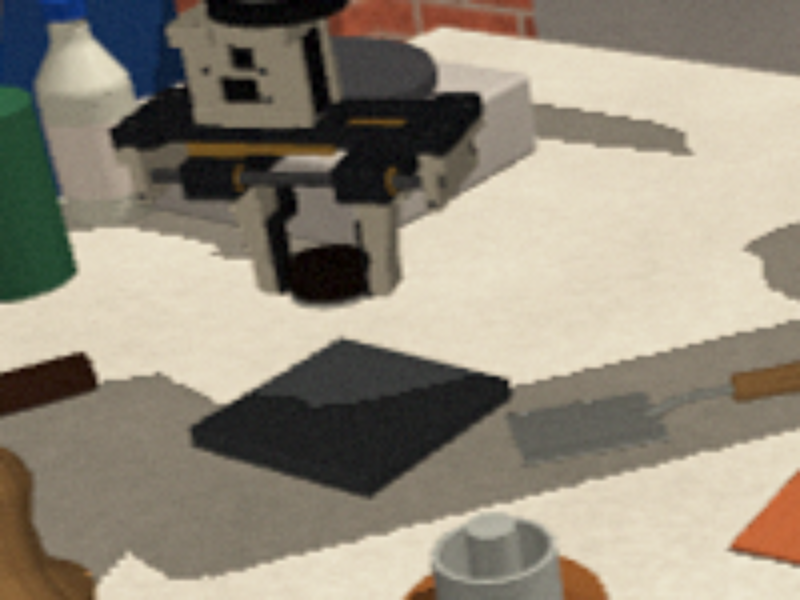

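View pics/w8.png

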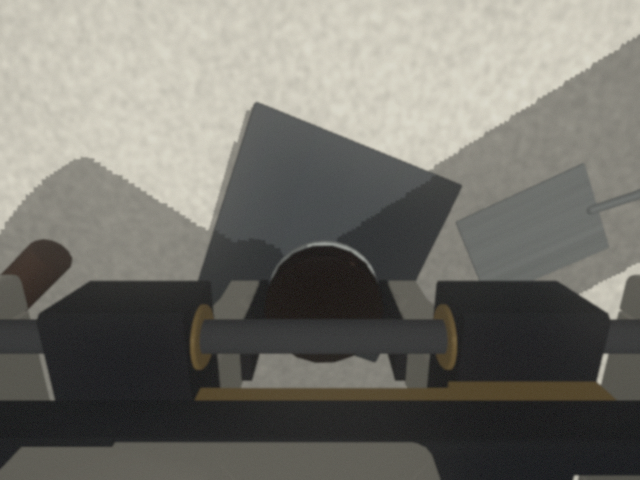

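The cake hangs over the slab at (325,300) in the wrist view. I lower it.

>>> step_arm(motion=[[0.045,0,0,0.015,0],[0.045,0,0,0.035,0],[0.045,0,0,0.055,0],[0.045,0,0,0.066,0],[0.045,0,0,0.07,0]])

```text
time_s: 16.77
tcp_pos: [0.4732, -0.319, 0.0397]
eef_rot: [179.9, -0.1, -160.2]
contact_force: [-0.2, 0.2, -0.4]
gripper_width: 0.0507
```

>>> step_arm(motion=[[0.045,0,0,0.001,0],[0.045,0,0,0.0025,0],[0.045,0,0,0.0025,0]])

```text
time_s: 17.15
tcp_pos: [0.4738, -0.3193, 0.0387]
eef_rot: [-180.0, 0.0, -160.2]
contact_force: [0.1, 0.1, -0.9]
gripper_width: 0.0507
```

>>> step_arm(motion=[[0.045,0,0,0.001,0],[0.045,0,0,0.0015,0],[0.045,0,0,0.0015,0]])

```text
time_s: 17.52
tcp_pos: [0.4735, -0.3192, 0.0368]
eef_rot: [180.0, 0.0, -160.2]
contact_force: [-0.4, 0.0, -0.4]
gripper_width: 0.0501
```

>>> step_arm(motion=[[0.045,0,0,0.001,0],[0.045,0,0,0.001,0]])

```text
time_s: 17.77
tcp_pos: [0.4736, -0.3193, 0.0358]
eef_rot: [-180.0, 0.0, -160.2]
contact_force: [0.1, -0.2, -0.5]
gripper_width: 0.0502
```

>>> step_arm(motion=[[0.045,0,0,0.0008,0],[0.045,0,0,0.0008,0]])

```text
time_s: 18.02
tcp_pos: [0.4736, -0.3193, 0.0357]
eef_rot: [-180.0, 0.0, -160.2]
contact_force: [-1.7, 1.5, 8.1]
gripper_width: 0.0506
```

There is contact at the expected height, so I release and go up.

>>> step_arm(motion=[[0.053,0,0,0,0],[0.062,0,0,0,0],[0.075,0,0,0,0],[0.0876,0,0,0,0],[0.0876,0,0,0,0]])

```text
time_s: 18.65
tcp_pos: [0.4735, -0.3192, 0.0349]
eef_rot: [180.0, -0.0, -160.2]
contact_force: [-0.5, 0.6, 0.6]
gripper_width: 0.0847
```

>>> step_arm(motion=[[0.0876,0,0,-0.01,0],[0.0876,0,0,-0.04,0],[0.0876,0,0,-0.08,0],[0.0876,0,0,-0.13,0],[0.0876,0,0,-0.16,0]])

```text
time_s: 19.27
tcp_pos: [0.4742, -0.3196, 0.1986]
eef_rot: [-179.9, 0.2, -160.2]
contact_force: [0.5, -0.6, -0.7]
gripper_width: 0.0877
```

>>> step_arm(motion=[[0.0876,-0.03,-0.05,-0.02,0],[0.0876,-0.05,-0.1,-0.02,0],[0.0876,-0.05,-0.15,-0.02,0],[0.0876,-0.05,-0.15,-0.02,0]])

```text
time_s: 19.77
tcp_pos: [0.5716, -0.446, 0.2138]
eef_rot: [180.0, -0.1, -160.3]
contact_force: [0.1, 0.9, -0.3]
gripper_width: 0.0877
```

Run:
```python
from h import *
s=r.get_state();print(s['tcp_pos'],s['gripper_width'],s['contact_force'])
for cam in ['scene','top']:
  c=snap(cam,cam+'9.png');P,u,v=cloud(c)
  if cam=='scene':cv2.imwrite('pics/s9c.png',cv2.resize(cv2.cvtColor(c['image'][150:300,140:340],cv2.COLOR_RGB2BGR),None,fx=4,fy=4))
  for n,x,y,z0,z1 in [('cake',.474,-.319,.028,.04),('rim',.614,-.107,.04,.05),('post',.614,-.107,.054,.065)]:
    m=(np.hypot(P[:,0]-x,P[:,1]-y)<.05)&(P[:,2]>z0)&(P[:,2]<z1); Q=P[m]
    if len(Q)>10:
      A=np.c_[Q[:,:2]-Q[:,:2].mean(0),np.ones(len(Q))]; h=cv2.minEnclosingCircle(Q[:,:2].astype(np.float32))
      print(cam,n,len(Q),np.round(h[0],4),round(h[1],4),np.median(Q[:,2]),np.linalg.lstsq(A,Q[:,2],rcond=None)[0].round(3))
```

```text
[ 0.57157178 -0.44601941  0.21375215] 0.08769042113135479 [ 0.13130648  0.93618892 -0.3103074 ]
scene cake 187 [ 0.4735 -0.3168] 0.0267 0.033710942505404407 [-0.045 -0.031  0.033]
scene rim 227 [ 0.6151 -0.1075] 0.0336 0.04402885590916572 [-0.003 -0.002  0.044]
scene post 94 [ 0.6144 -0.1076] 0.0143 0.05898880279475807 [-0.076 -0.067  0.058]
top cake 467 [ 0.4733 -0.3182] 0.0256 0.0358160132716564 [-0.002 -0.023  0.036]
top rim 194 [ 0.6151 -0.1071] 0.032 0.04634248980803146 [-0.005  0.005  0.046]
top post 122 [ 0.6146 -0.1073] 0.0128 0.06103918678672643 [ 0.016 -0.009  0.061]
```

View pics/s9c.png

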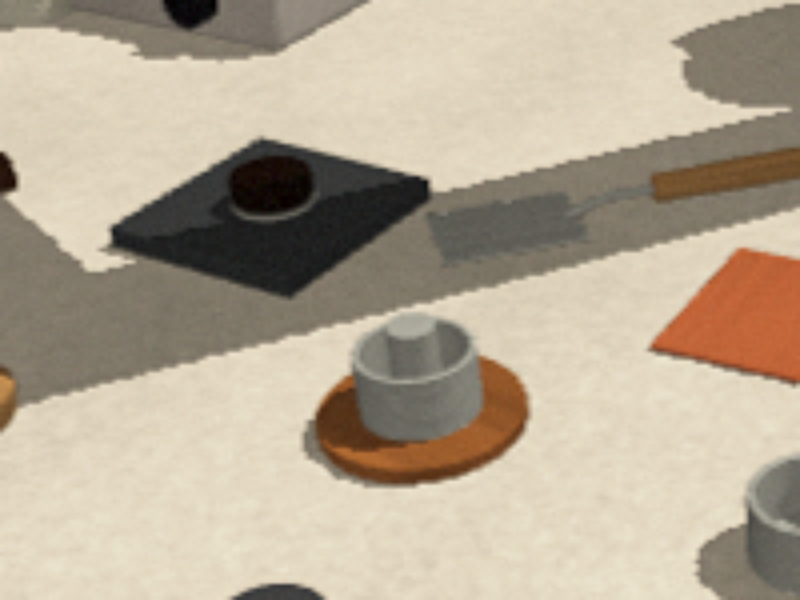

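The cake lies flat near the slab's centre at (270,190) in the crop. The empty ring is flat round the post at (415,375), and the arm is clear of everything.

```bash
python3 -c "
from h import *
print(workorder.close_job())"
```

```text
the job is handed in; nothing more can be done
None
```

I set the mould over the post, lowered the ring onto the stand's foot, and then moved the cake from the post to the slab. The job was handed in at about 20 s, with no verdict reported.

My last checks, from the top and scene cameras, found nothing wrong:
- **Cake:** centre at about (0.473, -0.318), within 2 mm of the slab's centre. The top sits at about 0.035 m, as expected. The top camera fitted a tilt of about 1.3°. The scene camera gave about 3° from few points, partly because it also sees the cake's side. Both are under the 6° limit.
- **Ring:** flat on the foot, about 1 mm from the post's axis, with its rim at about 0.046 m.
- **Arm:** clear of everything, with the gripper open.

One small disagreement is that the finger opening read 50.0–50.8 mm on the 51 mm cake, but the grip held and nothing slipped or fell.

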